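# Dial open the toolbox hatch lock

### The arm

A 6-joint arm with a two-finger parallel gripper is mounted at the origin on the work surface. World frame = base frame: x ahead of the robot, y to its left, z up, the work surface at z = 0. Lengths are in m, angles in degrees, forces in N, time in s.
With the tool pointing down it reaches from about 0.375 to 0.9 m from the base axis. Payload 3.1 kg.
Tool frame: the origin (TCP) lies on the centre line of the jaws, within the pads' length; the fingertips stand 25 mm ahead of it and the grasp point (between the pads) lies 6 mm ahead of it; z points along the fingers, y is the line along which they close (so a half turn about z gives the same grasp; the last joint's range is limited). The gripper opens to 87 mm and grips with 3 to 60 N. Pads are 19 mm wide; open, the fingers measure 117 mm over their backs; the gripper's body (75 mm by 190 mm) begins 51 mm behind the grasp point.
Start: joints at [64.887, 30.224, 82.088, -0, 67.689, -10.227], TCP at [0.161, 0.604, 0.248] pointing down, gripper open.
Joint ranges: [-176.69, 176.69], [-43.24, 126.21], [12.49, 139.97], [-82, 262], [0, 151.66], [-163.58, 163.58]. Speed limits (degrees/s): [159.86, 159.86, 180, 180, 180, 180].

### API

Orientations are given as a 3x3 rotation matrix whose columns are the frame's x, y, z axes.
In Python, from rig import bot, cams, models gives the robot as it stands. The module is installed in compiled form; this text tells all that it offers.
- The arm moves only by the shell command python3 -m handwheel 'ROWS' [OPENING]. ROWS is JSON, a list of rows, each a list of 6 numbers: the shift along the world's x, y, z each as a share of 1 m, from -1 to 1, then the turn, a rotation vector about the world's x, y, z each as a share of 2 rad, from -1 to 1. In form: [[dx, dy, dz, wx, wy, wz], ...]. A call has exactly 8 rows; each row is the pose to reach, as a shift and turn from the pose commanded when the call began; what a row does not reach only later rows make up. A row lasts 1/12 s, in which the tool goes at most 41.7 mm and 7.16 degrees, less where a joint would pass 70% of its speed; a pose out of reach is approached as far as the arm can. A call with a number of a shift or a turn outside -1 to 1 is refused whole. A call with a gripper value outside its range is refused whole. OPENING is the opening, from -1 (shut) to 1 (fully open), so that 0 is half open, set as the call begins (- or left out, the last holds). The fingers move at their own pace and stop on an object; the grip force is fixed at half the most. Time passes only in rows, so rows that repeat a pose let the fingers close, or fill a call up. It gives the time, the measured TCP pose, the force, the opening and the grip force at its end, in the units of the state.
- bot.read_state(): the state, without advancing time (a new reading comes with each control period).
- cams.capture(name): name is "scene" or "top"; returns (picture, depth): 480x640x3 uint8, blue, green, red; 480x640 float32, m along the optical axis (not along the pixel's ray), 0 where there is no reading.
- cams.calibration(name): a dict with "mtx" (3x3 intrinsics, pixels), "R" (3x3) and "t" (3): a world point X has camera coordinates R X + t. Camera axes: x right, y down, z forward; pixel columns grow to the right and rows downward; lengths in m; the calibration is good to about 2 mm. A picture is of the moment at which its call begins. calibration takes no time and is no camera call.
- bot.hand_in(): hands the job in; it is judged then, once.
Trained networks look in the newest picture that a camera, given by its name, has taken for a name from the list of things; names that differ only in an ending like _2 or _b are one class to them, and where a whole thing is asked for, a point or a joint stands for the part that bears it (a point fixed in the world has none). Each returns a list of dicts, best first, with "conf" (0 to 1); they miss things now and then, are a little off and sometimes report something else, mostly with a low value. They report only what shows in the picture. A call takes as long as a camera call.
- models.spot_in(query, camera): "position" ([column, row] in pixels, amid what is visible of it).
- models.tip_of(query, camera): "position" ([column, row] in pixels: a listed point, or the origin of a listed thing).
The state is a dict: "time_s": time; "joint_positions": joint angles; "qvel": joint speeds; "tau": joint torques, N m; "position": TCP position; "tcp_rot": TCP orientation; "force": force on the tool from outside, world axes, zero at the start; "moment": the same for the moment, N m; "opening": opening from 0.0 (shut) to 1.0 (fully open); "grasp_force": force on a finger pad.
Only numpy, scipy, OpenCV 4.12 (cv2) and the standard library are available. Lean on these libraries where they do the work, as an engineer would, in place of code of your own. Each camera call takes 0.05 s, during which the arm holds its last target. There are 200 camera calls.

### The job

Open the hatch in the top of the toolbox. Take the dial by its crank peg and, seen from above, turn it anticlockwise, passing the round stud once and stopping with the peg at the stud the second time it comes round; then clockwise, passing the square block once and stopping at the block the second time; then slowly anticlockwise again until, somewhere along the curved rib, the bolt snaps back and the dial stops dead: do not force it past that. Let go, slide the hatch fully open by its post, let go, and leave the things around the toolbox where they are.

Things in the scene. Friction and masses are not known exactly. Their poses are not given: they have to be found in the camera images.
- toolbox: Grey steel toolbox, fixed, 220 (x) x 380 (y) x 130 mm high; origin at the centre of its underside, z up, flat top at z = 130 mm. Its -x side faces the robot roughly; at its +x side a drop flap lies open on the bench. On the top, in its own frame: dial at y = +90 mm, hatch at y = -95 mm, bolt between them. Nothing on it is taller than the crank peg.
- dial: Aluminium dial, 90 mm wide, on a vertical axis; origin on the axis at the toolbox top, its +x points to the crank peg, face 16 mm above origin. Turns freely without limit (0.3 to 3 N at the peg). Drives two notched wheels inside with 240 degrees of lost motion each, so turns and passes count; stopping over 6 degrees off a number, or passing it, spoils the setting (then start over).
- crank_peg (a point): Centre (half-way up) of the upright black crank peg on the dial: 14 mm diameter, 40 mm tall, foot on the dial's face, 33 mm from the dial axis. It spins freely on its own axis, so it can be gripped and led round in a circle without turning the gripper. When the peg points at a mark, axis, peg and mark are in one line.
- mark_round (a point): Round steel stud beside the dial, 11 mm diameter, 9 mm high on the toolbox top, 61 mm from the dial axis (point: at half height). First number.
- mark_square (a point): Square steel block beside the dial, 12 mm wide, 9 mm high, 61 mm from the dial axis, 60 degrees clockwise (from above) of the round stud. Second number.
- mark_rib (a point): Middle of the curved steel rib by the dial, 6 mm high, an arc of 60 mm radius about the dial axis reaching 42 degrees either side; 65 degrees anticlockwise of the stud, 125 of the block. Third number: the dial's own notch lies at an unknown place along it, different each time; there the bolt drops in and stops the dial dead. Pressing on with over 12 N at the peg damages the lock.
- bolt: Steel bolt bar, 16 x 72 x 8 mm, lying along the toolbox's y on its top between dial and hatch; origin at the middle of its underside. Locked it is at y = -7 mm in the toolbox's frame with its end between two lugs of the hatch; a spring of about 4 N snaps it 12 mm in +y (towards the dial, to y = +5 mm) when the combination is right, and it stays there.
- hatch (a joint): Opening of the hatch in m: 0 shut, 0.07 fully open at its stop. A steel plate 110 x 120 mm on the toolbox top; it slides in the toolbox's -x direction (away from the flap), needs 3 to 4 N and stays where it is left. While the bolt is locked it is blocked, and over 20 N bends the bolt.
- hatch_post (a point): Centre (half-way up) of the upright black post on the hatch: 16 mm diameter, 36 mm tall, its foot 5 mm above the toolbox top. Moves with the hatch.
- mortar: White porcelain mortar, 96 mm wide, 65 mm high, standing loose beside the toolbox; origin under its centre. Leave alone.
- ring_a: Copper core ring, 60 mm diameter, 50 mm high, loose; origin under its centre. Leave alone.
- ring_b: Copper core ring, 52 mm diameter, 30 mm high, loose; origin under its centre. Leave alone.
- cap: Orange nylon cap, 48 mm diameter, 20 mm high, loose; origin under its centre. Leave alone.

How it is judged:
By the outcome, as a careful person would: the job done as asked, in the order asked, and still so for the second after the job is handed in, with the robot touching nothing.
It also fails if it takes over 70 s, if anything falls off the work surface, if the arm or the gripper's body presses on something with over 40 N, if the wrist force passes 120 N, or if a joint passes its speed limit or range.

## Working session

There is one attempt and no reset: what is moved stays moved. The work goes in short steps, Python scripts to look and compute and a shell command to move; the robot and the scene stay as the last step left them, time stands still between calls to the robot, and variables do not carry over. Pictures are saved under pics/ and viewed, at most 10 in all, crops included, and the job is handed in when it is done.

```bash
mkdir -p pics; cat > h.py <<'E'
import numpy as np, cv2
from rig import bot, cams, models
def ray(cam,px,z=None,d=None):
    c=cams.calibration(cam);K,R,t=map(np.array,(c["mtx"],c["R"],c["t"]))
    v=R.T@np.linalg.inv(K)@np.array([px[0],px[1],1.]);o=-R.T@t.ravel()
    return o+v*(d if d is not None else (z-o[2])/v[2])
E
python3 - <<'E'
from h import *
for c in("scene","top"):
    p,d=cams.capture(c);cv2.imwrite(f"pics/{c}0.png",p)
    k=cams.calibration(c);R=np.array(k["R"]);print(c,np.round(-R.T@np.array(k["t"]).ravel(),3),np.array(k["mtx"])[0,0])
    for q in("toolbox","dial","crank_peg","mark_round","mark_square","mark_rib","bolt","hatch_post","mortar","cap","ring_a"):
        for r in models.tip_of(q,c)[:2]:
            u,v=map(float,r["position"]);z=d[int(v),int(u)] if 0<=v<480 and 0<=u<640 else 0
            print(q,round(r["conf"],2),[round(u),round(v)],np.round(ray(c,(u,v),d=z),3))
print(bot.read_state()["time_s"],bot.read_state()["opening"],np.round(bot.read_state()["tcp_rot"],3).tolist())
E
```

```text
scene [1.207 0.417 1.112] 625.1351666217121
toolbox 0.68 [330, 275] [0.626 0.072 0.133]
dial 0.65 [371, 244] [0.53  0.11  0.146]
crank_peg 0.69 [386, 238] [0.527 0.139 0.182]
crank_peg 0.64 [272, 232] [ 0.613 -0.063  0.165]
mark_round 0.57 [396, 229] [0.466 0.134 0.139]
mark_square 0.92 [398, 250] [0.506 0.158 0.132]
mark_square 0.39 [382, 239] [0.512 0.125 0.151]
mark_rib 0.84 [363, 222] [0.478 0.064 0.13 ]
bolt 0.67 [322, 232] [0.548 0.01  0.138]
hatch_post 0.92 [272, 233] [ 0.614 -0.063  0.164]
mortar 0.83 [454, 276] [0.454 0.266 0.055]
mortar 0.67 [201, 252] [ 0.661 -0.225  0.047]
cap 0.9 [447, 311] [0.517 0.284 0.023]
ring_a 0.92 [203, 256] [ 0.658 -0.224  0.028]
ring_a 0.87 [206, 222] [ 0.578 -0.279  0.027]
top [0.404 0.017 1.234] 568.2171048845597
crank_peg 0.83 [275, 255] [0.523 0.135 0.184]
mark_round 0.94 [284, 287] [0.467 0.123 0.132]
mark_round 0.23 [295, 258] [0.522 0.1   0.153]
mark_square 0.94 [264, 260] [0.52  0.162 0.126]
mark_rib 0.81 [314, 280] [0.482 0.063 0.128]
bolt 0.76 [339, 244] [0.551 0.015 0.136]
hatch_post 0.68 [383, 209] [ 0.615 -0.067  0.169]
mortar 0.62 [226, 318] [0.407 0.257 0.008]
cap 0.93 [215, 270] [0.507 0.281 0.024]
ring_a 0.9 [458, 212] [ 0.644 -0.247  0.002]
ring_a 0.51 [482, 248] [ 0.564 -0.297 -0.   ]
1.2 1.0013791386556192 [[-0.966, 0.257, -0.0], [0.257, 0.966, -0.0], [0.0, -0.0, -1.0]]
```

View pictures.

View pics/top0.png

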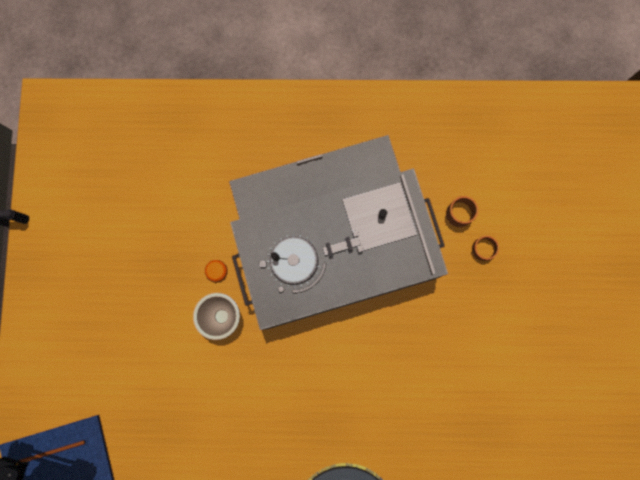

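View pics/scene0.png

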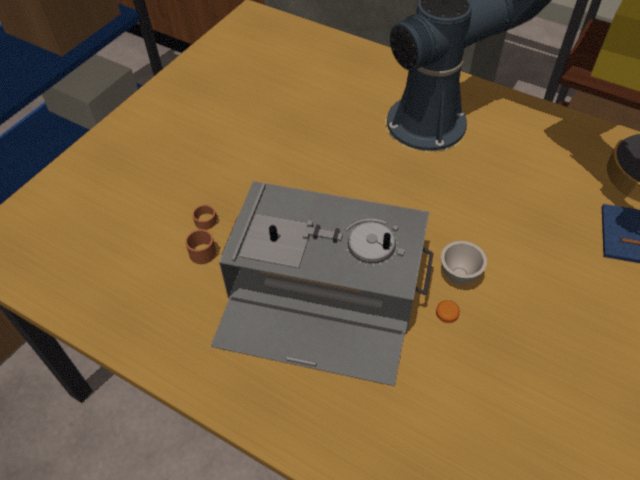

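```bash
python3 - <<'E'
import cv2,numpy as np
a=cv2.imread("pics/top0.png")[225:305,245:345];b=cv2.imread("pics/scene0.png")[205:275,340:425]
a=cv2.resize(a,None,fx=8,fy=8,interpolation=cv2.INTER_CUBIC)[:600]
cv2.imwrite("pics/a.png",a[:600]);cv2.imwrite("pics/b.png",cv2.resize(b,None,fx=8,fy=8,interpolation=cv2.INTER_CUBIC))
E
```

```text
(no output)
```

View pics/a.png

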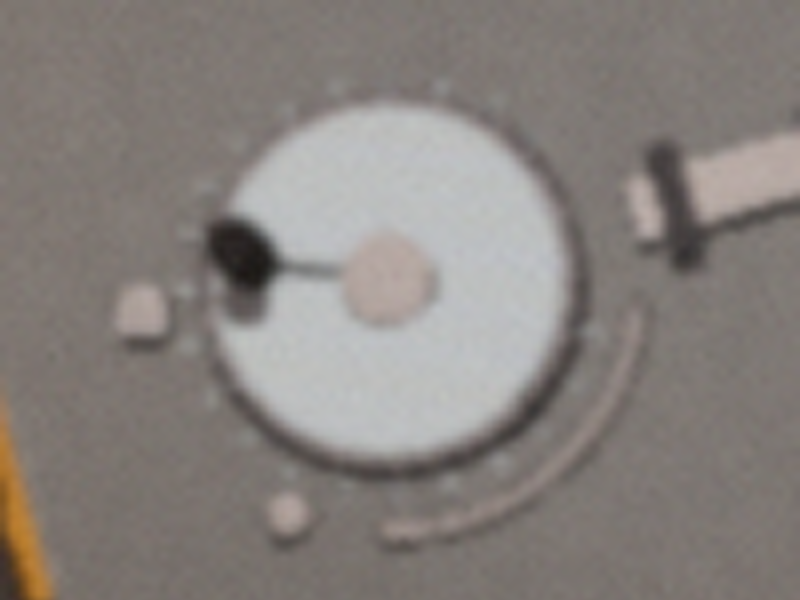

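View pics/b.png

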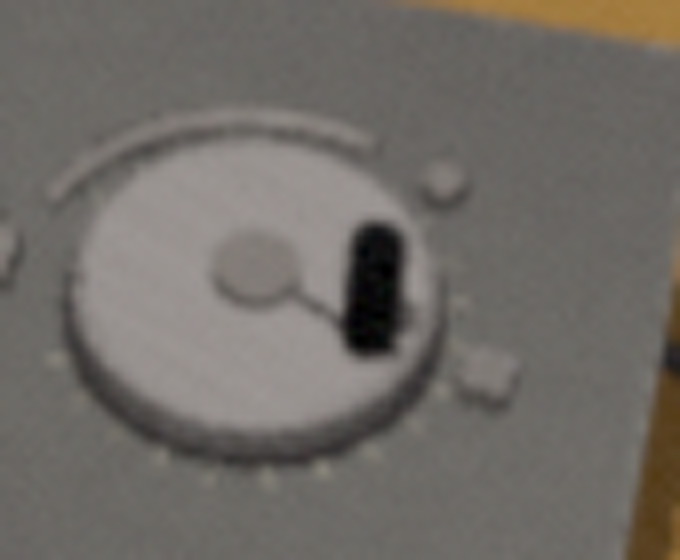

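```bash
python3 - <<'E'
from h import *
T=dict(c=((293.3,259.6),.146),r=((280.4,288.9),.137),s=((262.1,263.6),.137),e1=((324.6,263.3),.136),e2=((293.9,290.8),.136),peg=((274.0,255.5),.186),post=((383,209.5),.171))
S=dict(c=((371.6,240.3),.146),r=((395.2,227.4),.137),s=((400.4,251.1),.137),peg=((387.2,234.5),.186))
for n,D in(("top",T),("scene",S)):
    P={k:ray(n,*v)[:2] for k,v in D.items()}
    for k,v in P.items():
        w=v-P["c"];print(n,k,np.round(v,4),np.round(np.hypot(*w)*1e3,1),np.round(np.degrees(np.arctan2(w[1],w[0])),1))
# plate orientation from top depth: hatch plate min-area rect, toolbox
p=cv2.imread("pics/top0.png");c=cams.calibration("top")
d=cams.capture("top")[1]
v,u=np.nonzero(d>0);K=np.array(c["mtx"]);R=np.array(c["R"]);t=np.array(c["t"]).ravel()
Z=d[v,u];X=((np.c_[(u-K[0,2])/K[0,0],(v-K[1,2])/K[1,1],np.ones(len(u))]*Z[:,None])-t)@R
m=(X[:,2]>.12)&(X[:,2]<.14)&(abs(X[:,0]-.55)<.25)&(abs(X[:,1])<.3)
print(cv2.minAreaRect(X[m][:,:2].astype(np.float32)*1000))
E
```

```text
top c [0.5191 0.1035] 0.0 0.0
top r [0.463 0.128] 61.2 156.4
top s [0.5117 0.1647] 61.6 96.9
top e1 [0.5135 0.0434] 60.4 -95.3
top e2 [0.4596 0.102 ] 59.5 -178.5
top peg [0.5221 0.1364] 33.0 84.6
top post [ 0.6138 -0.0673] 195.4 -61.0
scene c [0.5214 0.1064] 0.0 0.0
scene r [0.4624 0.1291] 63.2 159.0
scene s [0.5104 0.1645] 59.1 100.7
scene peg [0.5228 0.1383] 31.9 87.5
((545.7848510742188, 17.452743530273438), (220.8618927001953, 380.8515625), 17.159101486206055)
```

```bash
python3 -m handwheel '[[0.04,-0.05,0,0,0,-0.05],[0.08,-0.1,0,0,0,-0.1],[0.12,-0.15,0,0,0,-0.15],[0.16,-0.2,0,0,0,-0.2],[0.2,-0.25,0,0,0,-0.25],[0.22,-0.28,0,0,0,-0.29],[0.24,-0.31,0,0,0,-0.33],[0.26,-0.335,0,0,0,-0.37]]' 0 && python3 -m handwheel '[[0.02,-0.03,0,0,0,-0.03],[0.04,-0.055,0,0,0,-0.06],[0.06,-0.08,0,0,0,-0.09],[0.08,-0.105,0,0,0,-0.12],[0.09,-0.12,0,0,0,-0.136],[0.101,-0.132,0,0,0,-0.136],[0.101,-0.132,0,0,0,-0.136],[0.101,-0.132,0,0,0,-0.136]]'; python3 -c "
from h import *
s=bot.read_state();print(s)"
```

```text
time_s: 1.92
position: [0.3668, 0.3398, 0.2478]
tcp_rot: [[-0.537, 0.843, 0.001], [0.843, 0.537, 0.0], [-0.0, 0.001, -1.0]]
force: [0.3, 0.1, 0.6]
opening: 0.526
grasp_force: 0.0
time_s: 2.58
position: [0.4672, 0.2091, 0.2476]
tcp_rot: [[-0.293, 0.956, -0.0], [0.956, 0.293, 0.0], [0.0, 0.0, -1.0]]
force: [-0.4, -0.2, -0.3]
opening: 0.496
grasp_force: 0.0
{'time_s': 2.5833, 'joint_positions': array([ 1.15740205e+01,  2.15352272e+01,  9.81480826e+01,  2.77618374e-02,
        6.03167298e+01, -5.46298301e+00]), 'qvel': array([ 1.88916844, -0.44125955,  1.07641806,  0.33282261,  0.28352446,
        0.03273205]), 'tau': array([-8.99373461e-01, -3.47010505e+01, -1.61691946e+01, -1.43255517e-02,
       -3.78573127e-02, -1.95793872e-02]), 'position': array([0.46718193, 0.20910234, 0.2475916 ]), 'tcp_rot': array([[-2.92759816e-01,  9.56186008e-01, -8.50848318e-05],
       [ 9.56185920e-01,  2.92759826e-01,  4.12264813e-04],
       [ 4.19111266e-04,  3.93376526e-05, -9.99999911e-01]]), 'force': array([-0.42960071, -0.18928448, -0.30236606]), 'moment': array([-0.03297089,  0.01844368, -0.04277343]), 'grasp_force': 0.0, 'opening': 0.4959709731751852}
```

```bash
python3 -m handwheel '[[0.022,-0.029,0,0,0,0],[0.044,-0.058,0,0,0,0],[0.055,-0.072,0,0,0,0],[0.055,-0.072,0,0,0,0],[0.055,-0.072,-0.015,0,0,0],[0.055,-0.072,-0.03,0,0,0],[0.055,-0.072,-0.03,0,0,0],[0.055,-0.072,-0.03,0,0,0]]'; python3 - <<'E'
from h import *
for n in("top","scene"):
    p,_=cams.capture(n);cv2.imwrite(f"pics/{n}1.png",p)
    x=p[170:320,200:360] if n=="top" else p[160:300,300:450]
    cv2.imwrite(f"pics/{n}1c.png",cv2.resize(x,None,fx=3.7,fy=3.7,interpolation=cv2.INTER_CUBIC))
E
```

```text
time_s: 3.25
position: [0.5201, 0.1389, 0.217]
tcp_rot: [[-0.296, 0.955, -0.003], [0.955, 0.296, 0.0], [0.001, -0.003, -1.0]]
force: [0.1, 0.1, 0.0]
opening: 0.504
grasp_force: 0.0
```

View pics/scene1c.png

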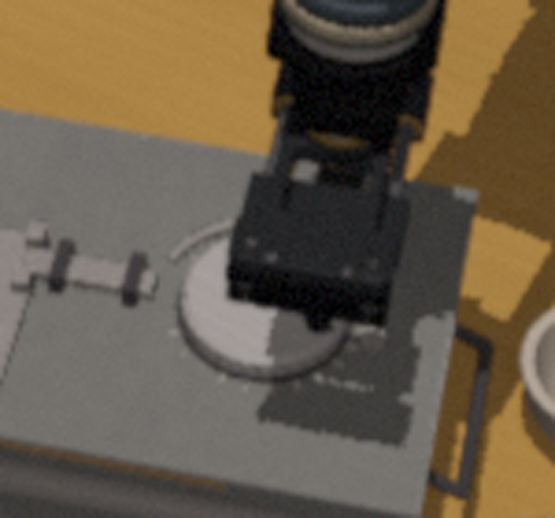

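```bash
python3 -m handwheel '[[0.001,-0.001,-0.013,0,0,0],[0.002,-0.002,-0.026,0,0,0],[0.002,-0.002,-0.036,0,0,0],[0.002,-0.002,-0.041,0,0,0],[0.002,-0.002,-0.041,0,0,0],[0.002,-0.002,-0.041,0,0,0],[0.002,-0.002,-0.041,0,0,0],[0.002,-0.002,-0.041,0,0,0]]' && python3 -m handwheel '[[0,0,0,0,0,0],[0,0,0,0,0,0],[0,0,0,0,0,0],[0,0,0,0,0,0],[0,0,0,0,0,0],[0,0,0,0,0,0],[0,0,0,0,0,0],[0,0,0,0,0,0]]' -1
```

```text
time_s: 4.02
position: [0.5243, 0.1356, 0.1772]
tcp_rot: [[-0.295, 0.956, 0.001], [0.956, 0.295, 0.0], [-0.0, 0.001, -1.0]]
force: [-0.3, 0.4, 0.5]
opening: 0.499
grasp_force: 0.0
time_s: 4.68
position: [0.5238, 0.1354, 0.1766]
tcp_rot: [[-0.295, 0.956, -0.0], [0.956, 0.295, -0.0], [-0.0, -0.0, -1.0]]
force: [-0.5, -0.8, -0.4]
opening: 0.15
grasp_force: 30.0
```

```bash
cat > arc.py <<'E'
import sys,numpy as np
a,b=map(float,sys.argv[1:3]);n=int(sys.argv[3]) if len(sys.argv)>3 else 8
f=np.radians(np.linspace(a,b,n+1));p=.033*np.c_[np.cos(f),np.sin(f)]
print(a,b,str([[round(x,4),round(y,4),0,0,0,0] for x,y in p[1:]-p[0]]).replace(" ",""))
E
python3 arc.py 83 143
```

```text
83.0 143.0 [[np.float64(-0.0043),np.float64(0.0002),0,0,0,0],[np.float64(-0.0086),np.float64(-0.0001),0,0,0,0],[np.float64(-0.0128),np.float64(-0.001),0,0,0,0],[np.float64(-0.0169),np.float64(-0.0024),0,0,0,0],[np.float64(-0.0208),np.float64(-0.0043),0,0,0,0],[np.float64(-0.0243),np.float64(-0.0067),0,0,0,0],[np.float64(-0.0276),np.float64(-0.0096),0,0,0,0],[np.float64(-0.0304),np.float64(-0.0129),0,0,0,0]]
```

```bash
sed -i 's/round(x,4),round(y,4)/round(float(x),4),round(float(y),4)/' arc.py
python3 -m handwheel '[[-0.0043,0.0002,0,0,0,0],[-0.0086,-0.0001,0,0,0,0],[-0.0128,-0.001,0,0,0,0],[-0.0169,-0.0024,0,0,0,0],[-0.0208,-0.0043,0,0,0,0],[-0.0243,-0.0067,0,0,0,0],[-0.0276,-0.0096,0,0,0,0],[-0.0304,-0.0129,0,0,0,0]]'
for i in "143 239" "239 335" "335 431" "431 505" "505 517"; do python3 arc.py $i; done
```

```text
time_s: 5.35
position: [0.4929, 0.1225, 0.1766]
tcp_rot: [[-0.294, 0.956, -0.0], [0.956, 0.294, 0.0], [0.001, -0.0, -1.0]]
force: [0.8, 0.7, -0.8]
opening: 0.15
grasp_force: 30.0
143.0 239.0 [[-0.0036,-0.0059,0,0,0,0],[-0.0058,-0.0124,0,0,0,0],[-0.0066,-0.0193,0,0,0,0],[-0.006,-0.0262,0,0,0,0],[-0.004,-0.0328,0,0,0,0],[-0.0007,-0.0388,0,0,0,0],[0.0038,-0.044,0,0,0,0],[0.0094,-0.0481,0,0,0,0]]
239.0 335.0 [[0.0063,-0.0029,0,0,0,0],[0.013,-0.0045,0,0,0,0],[0.0199,-0.0046,0,0,0,0],[0.0266,-0.0033,0,0,0,0],[0.033,-0.0006,0,0,0,0],[0.0386,0.0034,0,0,0,0],[0.0434,0.0084,0,0,0,0],[0.0469,0.0143,0,0,0,0]]
335.0 431.0 [[0.0022,0.0065,0,0,0,0],[0.0031,0.0134,0,0,0,0],[0.0025,0.0202,0,0,0,0],[0.0005,0.0268,0,0,0,0],[-0.0029,0.0329,0,0,0,0],[-0.0074,0.0381,0,0,0,0],[-0.0129,0.0422,0,0,0,0],[-0.0192,0.0451,0,0,0,0]]
431.0 505.0 [[-0.0052,0.0013,0,0,0,0],[-0.0105,0.0018,0,0,0,0],[-0.0158,0.0014,0,0,0,0],[-0.0209,0.0002,0,0,0,0],[-0.0259,-0.0019,0,0,0,0],[-0.0304,-0.0047,0,0,0,0],[-0.0344,-0.0082,0,0,0,0],[-0.0378,-0.0123,0,0,0,0]]
505.0 517.0 [[-0.0005,-0.0007,0,0,0,0],[-0.001,-0.0014,0,0,0,0],[-0.0014,-0.0022,0,0,0,0],[-0.0018,-0.0029,0,0,0,0],[-0.0022,-0.0037,0,0,0,0],[-0.0026,-0.0045,0,0,0,0],[-0.003,-0.0052,0,0,0,0],[-0.0033,-0.006,0,0,0,0]]
```

```bash
python3 -m handwheel '[[-0.0036,-0.0059,0,0,0,0],[-0.0058,-0.0124,0,0,0,0],[-0.0066,-0.0193,0,0,0,0],[-0.006,-0.0262,0,0,0,0],[-0.004,-0.0328,0,0,0,0],[-0.0007,-0.0388,0,0,0,0],[0.0038,-0.044,0,0,0,0],[0.0094,-0.0481,0,0,0,0]]' | grep -E 'pos|^force' && python3 -m handwheel '[[0.0063,-0.0029,0,0,0,0],[0.013,-0.0045,0,0,0,0],[0.0199,-0.0046,0,0,0,0],[0.0266,-0.0033,0,0,0,0],[0.033,-0.0006,0,0,0,0],[0.0386,0.0034,0,0,0,0],[0.0434,0.0084,0,0,0,0],[0.0469,0.0143,0,0,0,0]]' | grep -E 'pos|^force' && python3 -m handwheel '[[0.0022,0.0065,0,0,0,0],[0.0031,0.0134,0,0,0,0],[0.0025,0.0202,0,0,0,0],[0.0005,0.0268,0,0,0,0],[-0.0029,0.0329,0,0,0,0],[-0.0074,0.0381,0,0,0,0],[-0.0129,0.0422,0,0,0,0],[-0.0192,0.0451,0,0,0,0]]' | grep -E 'pos|^force' && python3 -m handwheel '[[-0.0052,0.0013,0,0,0,0],[-0.0105,0.0018,0,0,0,0],[-0.0158,0.0014,0,0,0,0],[-0.0209,0.0002,0,0,0,0],[-0.0259,-0.0019,0,0,0,0],[-0.0304,-0.0047,0,0,0,0],[-0.0344,-0.0082,0,0,0,0],[-0.0378,-0.0123,0,0,0,0]]'; python3 - <<'E'
from h import *
for n in("top","scene"):
    p,d=cams.capture(n);cv2.imwrite(f"pics/{n}2.png",p)
    for r in models.tip_of("crank_peg",n)[:2]: print(n,r["conf"],r["position"],ray(n,r["position"],z=.166))
x=cv2.imread("pics/top2.png")[225:295,245:345];y=cv2.imread("pics/scene2.png")[195:265,330:430]
cv2.imwrite("pics/m2.png",cv2.resize(np.vstack([x,y]),None,fx=4.2,fy=4.2,interpolation=cv2.INTER_CUBIC))
E
```

```text
position: [0.5029, 0.0738, 0.1764]
force: [0.7, 2.9, -0.3]
position: [0.5496, 0.0891, 0.1763]
force: [-5.0, -0.4, 1.7]
position: [0.5323, 0.1333, 0.1766]
force: [-0.2, -7.6, -3.9]
time_s: 8.02
position: [0.4924, 0.1219, 0.1767]
tcp_rot: [[-0.294, 0.956, 0.0], [0.956, 0.294, 0.001], [0.001, 0.001, -1.0]]
force: [1.8, 1.3, -3.0]
opening: 0.149
grasp_force: 30.0
```

View pics/m2.png

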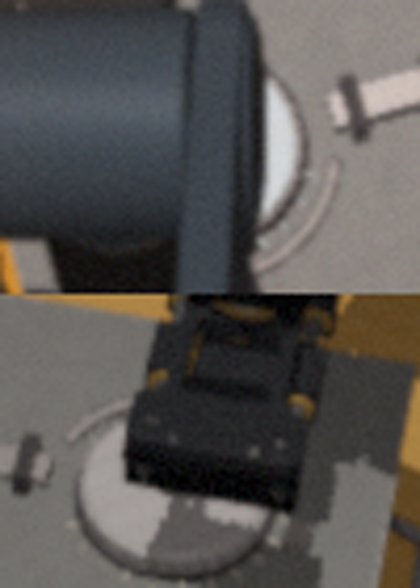

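```bash
python3 - <<'E'
import numpy as np
from scipy.optimize import least_squares as L
P=np.array([(.5238,.1354),(.4929,.1225),(.5029,.0738),(.5496,.0891),(.5323,.1333),(.4924,.1219)])
for fr in(0,1):
    r=L(lambda v:np.hypot(*(P-v[:2]).T)-(v[2] if fr else .033),[.52,.104,.033]);c=r.x
    print(c.round(4),(r.fun*1e3).round(2),np.degrees(np.arctan2(*(P-c[:2]).T[::-1])).round(1))
E
python3 arc.py 145 157;python3 -c "
from rig import bot
s=bot.read_state();print(s['position'],s['force'],s['time_s'])"
```

```text
[0.5194 0.1027 0.033 ] [0.   0.04 0.26 0.16 0.23 0.09] [  82.3  143.2 -119.7  -24.2   67.1  144.5]
[0.5194 0.1026 0.0332] [-0.08 -0.04  0.04 -0.05  0.13  0.01] [  82.3  143.1 -119.8  -24.1   67.2  144.5]
145.0 157.0 [[-0.0005,-0.0007,0,0,0,0],[-0.001,-0.0014,0,0,0,0],[-0.0014,-0.0022,0,0,0,0],[-0.0018,-0.0029,0,0,0,0],[-0.0022,-0.0037,0,0,0,0],[-0.0026,-0.0045,0,0,0,0],[-0.003,-0.0052,0,0,0,0],[-0.0033,-0.006,0,0,0,0]]
[0.49192841 0.12121408 0.17663167] [-0.08303277 -0.7780053   0.35676169] 8.2167
```

```bash
python3 -m handwheel '[[-0.0005,-0.0008,0,0,0,0],[-0.001,-0.0016,0,0,0,0],[-0.0015,-0.0025,0,0,0,0],[-0.002,-0.0034,0,0,0,0],[-0.0024,-0.0043,0,0,0,0],[-0.0027,-0.0051,0,0,0,0],[-0.003,-0.0058,0,0,0,0],[-0.003,-0.0058,0,0,0,0]]';python3 -c "
from h import *
cams.capture('top')
s=bot.read_state();p=s['position'];print(p,s['force'],s['time_s'],np.degrees(np.arctan2(p[1]-.1027,p[0]-.5194)))"
```

```text
time_s: 8.88
position: [0.4891, 0.1158, 0.1765]
tcp_rot: [[-0.295, 0.956, -0.001], [0.956, 0.295, 0.0], [0.0, -0.001, -1.0]]
force: [-2.2, 3.3, 2.3]
opening: 0.148
grasp_force: 30.0
[0.48904869 0.11579482 0.17654273] [-2.28995612  2.42044122  3.11546154] 8.9333 156.66262437231825
```

```bash
for i in "157 61" "61 -35" "-35 -131" "-131 -215" "-215 -250"; do python3 arc.py $i; done
```

```text
157.0 61.0 [[0.0033,0.006,0,0,0,0],[0.0079,0.0112,0,0,0,0],[0.0134,0.0154,0,0,0,0],[0.0196,0.0183,0,0,0,0],[0.0264,0.0199,0,0,0,0],[0.0333,0.02,0,0,0,0],[0.04,0.0187,0,0,0,0],[0.0464,0.016,0,0,0,0]]
61.0 -35.0 [[0.0057,-0.004,0,0,0,0],[0.0104,-0.009,0,0,0,0],[0.0139,-0.0149,0,0,0,0],[0.0162,-0.0214,0,0,0,0],[0.017,-0.0283,0,0,0,0],[0.0164,-0.0352,0,0,0,0],[0.0144,-0.0418,0,0,0,0],[0.011,-0.0478,0,0,0,0]]
-35.0 -131.0 [[-0.0045,-0.0052,0,0,0,0],[-0.01,-0.0094,0,0,0,0],[-0.0163,-0.0123,0,0,0,0],[-0.023,-0.0138,0,0,0,0],[-0.0299,-0.0139,0,0,0,0],[-0.0367,-0.0126,0,0,0,0],[-0.043,-0.0099,0,0,0,0],[-0.0487,-0.006,0,0,0,0]]
-131.0 -215.0 [[-0.0042,0.0044,0,0,0,0],[-0.0075,0.0094,0,0,0,0],[-0.0098,0.015,0,0,0,0],[-0.0111,0.0209,0,0,0,0],[-0.0113,0.0269,0,0,0,0],[-0.0104,0.0329,0,0,0,0],[-0.0084,0.0386,0,0,0,0],[-0.0054,0.0438,0,0,0,0]]
-215.0 -250.0 [[0.0015,0.002,0,0,0,0],[0.0032,0.0039,0,0,0,0],[0.005,0.0056,0,0,0,0],[0.0069,0.0073,0,0,0,0],[0.009,0.0087,0,0,0,0],[0.0112,0.01,0,0,0,0],[0.0134,0.0111,0,0,0,0],[0.0157,0.0121,0,0,0,0]]
```

```bash
python3 -m handwheel '[[0.0033,0.006,0,0,0,0],[0.0079,0.0112,0,0,0,0],[0.0134,0.0154,0,0,0,0],[0.0196,0.0183,0,0,0,0],[0.0264,0.0199,0,0,0,0],[0.0333,0.02,0,0,0,0],[0.04,0.0187,0,0,0,0],[0.0464,0.016,0,0,0,0]]' | grep -E 'pos|^force' && python3 -m handwheel '[[0.0057,-0.004,0,0,0,0],[0.0104,-0.009,0,0,0,0],[0.0139,-0.0149,0,0,0,0],[0.0162,-0.0214,0,0,0,0],[0.017,-0.0283,0,0,0,0],[0.0164,-0.0352,0,0,0,0],[0.0144,-0.0418,0,0,0,0],[0.011,-0.0478,0,0,0,0]]' | grep -E 'pos|^force' && python3 -m handwheel '[[-0.0045,-0.0052,0,0,0,0],[-0.01,-0.0094,0,0,0,0],[-0.0163,-0.0123,0,0,0,0],[-0.023,-0.0138,0,0,0,0],[-0.0299,-0.0139,0,0,0,0],[-0.0367,-0.0126,0,0,0,0],[-0.043,-0.0099,0,0,0,0],[-0.0487,-0.006,0,0,0,0]]' | grep -E 'pos|^force' && python3 -m handwheel '[[-0.0042,0.0044,0,0,0,0],[-0.0075,0.0094,0,0,0,0],[-0.0098,0.015,0,0,0,0],[-0.0111,0.0209,0,0,0,0],[-0.0113,0.0269,0,0,0,0],[-0.0104,0.0329,0,0,0,0],[-0.0084,0.0386,0,0,0,0],[-0.0054,0.0438,0,0,0,0]]' | grep -E 'pos|^force' && python3 -m handwheel '[[0.0015,0.002,0,0,0,0],[0.0032,0.0039,0,0,0,0],[0.005,0.0056,0,0,0,0],[0.0069,0.0073,0,0,0,0],[0.009,0.0087,0,0,0,0],[0.0112,0.01,0,0,0,0],[0.0134,0.0111,0,0,0,0],[0.0157,0.0121,0,0,0,0]]' 
python3 -c "
from h import *
cams.capture('scene')
s=bot.read_state();p=s['position'];print(p,s['force'],s['time_s'],np.degrees(np.arctan2(p[1]-.1027,p[0]-.5194)))"; python3 arc.py 110 97 6
```

```text
position: [0.5367, 0.1311, 0.1763]
force: [-2.2, -4.6, 2.4]
position: [0.5468, 0.084, 0.1763]
force: [-3.8, 3.6, -1.3]
position: [0.4986, 0.0771, 0.1768]
force: [1.6, -1.7, -5.3]
position: [0.493, 0.1227, 0.1766]
force: [-1.1, -1.8, -0.1]
time_s: 12.27
position: [0.5092, 0.1341, 0.1766]
tcp_rot: [[-0.294, 0.956, 0.001], [0.956, 0.294, 0.0], [0.0, 0.001, -1.0]]
force: [-1.0, 1.2, 0.2]
opening: 0.15
grasp_force: 30.0
[0.51007294 0.13425192 0.1766952 ] [-0.39798637  1.88427122  0.15470703] 12.3167 106.46820182499606
110.0 97.0 [[0.0012,0.0004,0,0,0,0],[0.0024,0.0008,0,0,0,0],[0.0036,0.0011,0,0,0,0],[0.0048,0.0013,0,0,0,0],[0.006,0.0016,0,0,0,0],[0.0073,0.0017,0,0,0,0]]
```

```bash
python3 -m handwheel '[[0.0008,0.0003,0,0,0,0],[0.0016,0.0005,0,0,0,0],[0.0024,0.0007,0,0,0,0],[0.0032,0.0009,0,0,0,0],[0.004,0.001,0,0,0,0],[0.0045,0.0011,0,0,0,0],[0.0045,0.0011,0,0,0,0],[0.0045,0.0011,0,0,0,0]]';python3 -c "
from h import *
cams.capture('top')
s=bot.read_state();p=s['position'];print(p,s['force'],s['time_s'],np.degrees(np.arctan2(p[1]-.1027,p[0]-.5194)))"; for i in "97 137" "137 171" "171 174" "174 177" "177 180" "180 183" "183 186" "186 189" "189 192"; do python3 arc.py $i; done
```

```text
time_s: 12.98
position: [0.5135, 0.1351, 0.1766]
tcp_rot: [[-0.294, 0.956, 0.001], [0.956, 0.294, 0.0], [0.0, 0.001, -1.0]]
force: [-0.8, 1.9, 0.7]
opening: 0.149
grasp_force: 30.0
[0.51356196 0.13508693 0.17662436] [-0.7879251   2.74610089  1.94394071] 13.0333 100.21835085733258
97.0 137.0 [[-0.0028,-0.0005,0,0,0,0],[-0.0056,-0.0012,0,0,0,0],[-0.0083,-0.0022,0,0,0,0],[-0.011,-0.0034,0,0,0,0],[-0.0135,-0.0048,0,0,0,0],[-0.0158,-0.0064,0,0,0,0],[-0.0181,-0.0082,0,0,0,0],[-0.0201,-0.0102,0,0,0,0]]
137.0 171.0 [[-0.0016,-0.0019,0,0,0,0],[-0.0031,-0.0038,0,0,0,0],[-0.0044,-0.0059,0,0,0,0],[-0.0055,-0.008,0,0,0,0],[-0.0065,-0.0103,0,0,0,0],[-0.0073,-0.0126,0,0,0,0],[-0.008,-0.0149,0,0,0,0],[-0.0085,-0.0173,0,0,0,0]]
171.0 174.0 [[-0.0,-0.0002,0,0,0,0],[-0.0001,-0.0004,0,0,0,0],[-0.0001,-0.0006,0,0,0,0],[-0.0001,-0.0009,0,0,0,0],[-0.0002,-0.0011,0,0,0,0],[-0.0002,-0.0013,0,0,0,0],[-0.0002,-0.0015,0,0,0,0],[-0.0002,-0.0017,0,0,0,0]]
174.0 177.0 [[-0.0,-0.0002,0,0,0,0],[-0.0,-0.0004,0,0,0,0],[-0.0001,-0.0006,0,0,0,0],[-0.0001,-0.0009,0,0,0,0],[-0.0001,-0.0011,0,0,0,0],[-0.0001,-0.0013,0,0,0,
[... 367 characters left out ...]
,0,0,0,0],[0.0,-0.0013,0,0,0,0],[0.0,-0.0015,0,0,0,0],[0.0,-0.0017,0,0,0,0]]
183.0 186.0 [[0.0,-0.0002,0,0,0,0],[0.0,-0.0004,0,0,0,0],[0.0,-0.0006,0,0,0,0],[0.0001,-0.0009,0,0,0,0],[0.0001,-0.0011,0,0,0,0],[0.0001,-0.0013,0,0,0,0],[0.0001,-0.0015,0,0,0,0],[0.0001,-0.0017,0,0,0,0]]
186.0 189.0 [[0.0,-0.0002,0,0,0,0],[0.0,-0.0004,0,0,0,0],[0.0001,-0.0006,0,0,0,0],[0.0001,-0.0009,0,0,0,0],[0.0001,-0.0011,0,0,0,0],[0.0002,-0.0013,0,0,0,0],[0.0002,-0.0015,0,0,0,0],[0.0002,-0.0017,0,0,0,0]]
189.0 192.0 [[0.0,-0.0002,0,0,0,0],[0.0001,-0.0004,0,0,0,0],[0.0001,-0.0006,0,0,0,0],[0.0001,-0.0009,0,0,0,0],[0.0002,-0.0011,0,0,0,0],[0.0002,-0.0013,0,0,0,0],[0.0003,-0.0015,0,0,0,0],[0.0003,-0.0017,0,0,0,0]]
```

```bash
cat > chk.py <<'E'
from h import *
s=bot.read_state();p=s["position"];f=np.arctan2(p[1]-.1027,p[0]-.5194)
r=-(s["force"][1]*np.cos(f)-s["force"][0]*np.sin(f))
print(round(s["time_s"],2),"phi",round(np.degrees(f)%360,1),"res",round(r,1),np.round(s["force"],1),p.round(4),round(s["grasp_force"]))
raise SystemExit(r>5.5)
E
python3 -m handwheel '[[0.0004,0.0001,0,0,0,0],[0.0008,0.0001,0,0,0,0],[0.0012,0.0002,0,0,0,0],[0.0016,0.0003,0,0,0,0],[0.0018,0.0003,0,0,0,0],[0.0018,0.0003,0,0,0,0],[0.0018,0.0003,0,0,0,0],[0.0018,0.0003,0,0,0,0]]'>/dev/null;python3 chk.py
```

```text
13.7 phi 97.5 res -1.3 [-1.6  2.2  0.5] [0.5151 0.1353 0.1766] 30False
```

```bash
sed -i 's/SystemExit(r>5.5)/SystemExit(int(r>5.5))/' chk.py
M="python3 -m handwheel"; python3 -m handwheel '[[-0.0028,-0.0005,0,0,0,0],[-0.0056,-0.0012,0,0,0,0],[-0.0083,-0.0022,0,0,0,0],[-0.011,-0.0034,0,0,0,0],[-0.0135,-0.0048,0,0,0,0],[-0.0158,-0.0064,0,0,0,0],[-0.0181,-0.0082,0,0,0,0],[-0.0201,-0.0102,0,0,0,0]]' >/dev/null; python3 chk.py && python3 -m handwheel '[[-0.0016,-0.0019,0,0,0,0],[-0.0031,-0.0038,0,0,0,0],[-0.0044,-0.0059,0,0,0,0],[-0.0055,-0.008,0,0,0,0],[-0.0065,-0.0103,0,0,0,0],[-0.0073,-0.0126,0,0,0,0],[-0.008,-0.0149,0,0,0,0],[-0.0085,-0.0173,0,0,0,0]]' >/dev/null; python3 chk.py && python3 -m handwheel '[[0,-0.0002,0,0,0,0],[-0.0001,-0.0004,0,0,0,0],[-0.0001,-0.0006,0,0,0,0],[-0.0001,-0.0009,0,0,0,0],[-0.0002,-0.0011,0,0,0,0],[-0.0002,-0.0013,0,0,0,0],[-0.0002,-0.0015,0,0,0,0],[-0.0002,-0.0017,0,0,0,0]]' >/dev/null; python3 chk.py && python3 -m handwheel '[[0,-0.0002,0,0,0,0],[0,-0.0004,0,0,0,0],[-0.0001,-0.0006,0,0,0,0],[-0.0001,-0.0009,0,0,0,0],[-0.0001,-0.0011,0,0,0,0],[-0.0001,-0.0013,0,0,0,0],[-0.0001,-0.0015,0,0,0,0],[-0.0001,-0.0017,0,0,0,0]]' >/dev/null; python3 chk.py;  for i in "180 184" "184 188" "188 192" "192 196"; do python3 arc.py $i; done
```

```text
14.37 phi 138.4 res 0.1 [-0.3  0.4  1.8] [0.4946 0.1247 0.1766] 30
15.03 phi 171.4 res 3.4 [0.3 3.3 0.5] [0.4865 0.1077 0.1766] 30
15.7 phi 174.2 res 1.3 [ 0.9  1.2 -0.1] [0.4863 0.1061 0.1765] 30
16.37 phi 177.0 res 2.7 [0.3 2.6 0.2] [0.4862 0.1044 0.1766] 30
180.0 184.0 [[0.0,-0.0003,0,0,0,0],[0.0,-0.0006,0,0,0,0],[0.0,-0.0009,0,0,0,0],[0.0,-0.0012,0,0,0,0],[0.0,-0.0014,0,0,0,0],[0.0,-0.0017,0,0,0,0],[0.0001,-0.002,0,0,0,0],[0.0001,-0.0023,0,0,0,0]]
184.0 188.0 [[0.0,-0.0003,0,0,0,0],[0.0,-0.0006,0,0,0,0],[0.0001,-0.0009,0,0,0,0],[0.0001,-0.0011,0,0,0,0],[0.0001,-0.0014,0,0,0,0],[0.0002,-0.0017,0,0,0,0],[0.0002,-0.002,0,0,0,0],[0.0002,-0.0023,0,0,0,0]]
188.0 192.0 [[0.0,-0.0003,0,0,0,0],[0.0001,-0.0006,0,0,0,0],[0.0001,-0.0009,0,0,0,0],[0.0002,-0.0011,0,0,0,0],[0.0002,-0.0014,0,0,0,0],[0.0003,-0.0017,0,0,0,0],[0.0003,-0.002,0,0,0,0],[0.0004,-0.0023,0,0,0,0]]
192.0 196.0 [[0.0001,-0.0003,0,0,0,0],[0.0001,-0.0006,0,0,0,0],[0.0002,-0.0008,0,0,0,0],[0.0003,-0.0011,0,0,0,0],[0.0003,-0.0014,0,0,0,0],[0.0004,-0.0017,0,0,0,0],[0.0005,-0.002,0,0,0,0],[0.0006,-0.0022,0,0,0,0]]
```

```bash
python3 -m handwheel '[[0,-0.0004,0,0,0,0],[0,-0.0004,0,0,0,0],[0,-0.0009,0,0,0,0],[0,-0.0009,0,0,0,0],[0,-0.0013,0,0,0,0],[0,-0.0013,0,0,0,0],[0,-0.0017,0,0,0,0],[0,-0.0017,0,0,0,0]]' >/dev/null && python3 chk.py && python3 -m handwheel '[[0,-0.0004,0,0,0,0],[0,-0.0004,0,0,0,0],[0,-0.0009,0,0,0,0],[0,-0.0009,0,0,0,0],[0,-0.0013,0,0,0,0],[0,-0.0013,0,0,0,0],[0.0001,-0.0017,0,0,0,0],[0.0001,-0.0017,0,0,0,0]]' >/dev/null && python3 chk.py && python3 -m handwheel '[[0,-0.0004,0,0,0,0],[0,-0.0004,0,0,0,0],[0,-0.0009,0,0,0,0],[0,-0.0009,0,0,0,0],[0.0001,-0.0013,0,0,0,0],[0.0001,-0.0013,0,0,0,0],[0.0001,-0.0017,0,0,0,0],[0.0001,-0.0017,0,0,0,0]]' >/dev/null && python3 chk.py && python3 -m handwheel '[[0,-0.0004,0,0,0,0],[0,-0.0004,0,0,0,0],[0.0001,-0.0009,0,0,0,0],[0.0001,-0.0009,0,0,0,0],[0.0002,-0.0013,0,0,0,0],[0.0002,-0.0013,0,0,0,0],[0.0002,-0.0017,0,0,0,0],[0.0002,-0.0017,0,0,0,0]]' >/dev/null && python3 chk.py && python3 -m handwheel '[[0,-0.0004,0,0,0,0],[0,-0.0004,0,0,0,0],[0.0001,-0.0009,0,0,0,0],[0.0001,-0.0009,0,0,0,0],[0.0002,-0.0013,0,0,0,0],[0.0002,-0.0013,0,0,0,0],[0.0003,-0.0017,0,0,0,0],[0.0003,-0.0017,0,0,0,0]]' >/dev/null && python3 chk.py && python3 -m handwheel '[[0.0001,-0.0004,0,0,0,0],[0.0001,-0.0004,0,0,0,0],[0.0002,-0.0009,0,0,0,0],[0.0002,-0.0009,0,0,0,0],[0.0003,-0.0013,0,0,0,0],[0.0003,-0.0013,0,0,0,0],[0.0004,-0.0017,0,0,0,0],[0.0004,-0.0017,0,0,0,0]]' >/dev/null && python3 chk.py
```

```text
17.03 phi 180.2 res 0.1 [ 0.8  0.2 -0. ] [0.4861 0.1026 0.1765] 30
17.7 phi 183.1 res 0.4 [ 1.   0.4 -0.3] [0.4862 0.1009 0.1765] 30
18.37 phi 185.9 res 1.0 [ 0.2  1.  -0.5] [0.4863 0.0993 0.1765] 30
19.03 phi 188.7 res 1.8 [-0.3  1.7  0.3] [0.4865 0.0977 0.1765] 30
19.7 phi 192.3 res 0.9 [ 1.1  1.2 -0.5] [0.4869 0.0956 0.1765] 30
20.37 phi 195.1 res 1.0 [ 0.6  1.2 -0. ] [0.4873 0.094  0.1765] 30
```

```bash
python3 -m handwheel '[[0.0001,-0.0004,0,0,0,0],[0.0001,-0.0004,0,0,0,0],[0.0002,-0.0008,0,0,0,0],[0.0002,-0.0008,0,0,0,0],[0.0004,-0.0013,0,0,0,0],[0.0004,-0.0013,0,0,0,0],[0.0005,-0.0017,0,0,0,0],[0.0005,-0.0017,0,0,0,0]]' >/dev/null && python3 chk.py && python3 -m handwheel '[[0.0001,-0.0004,0,0,0,0],[0.0001,-0.0004,0,0,0,0],[0.0003,-0.0008,0,0,0,0],[0.0003,-0.0008,0,0,0,0],[0.0004,-0.0012,0,0,0,0],[0.0004,-0.0012,0,0,0,0],[0.0006,-0.0016,0,0,0,0],[0.0006,-0.0016,0,0,0,0]]' >/dev/null && python3 chk.py && python3 -m handwheel '[[0.0002,-0.0004,0,0,0,0],[0.0002,-0.0004,0,0,0,0],[0.0003,-0.0008,0,0,0,0],[0.0003,-0.0008,0,0,0,0],[0.0005,-0.0012,0,0,0,0],[0.0005,-0.0012,0,0,0,0],[0.0007,-0.0016,0,0,0,0],[0.0007,-0.0016,0,0,0,0]]' >/dev/null && python3 chk.py && python3 -m handwheel '[[0.0002,-0.0004,0,0,0,0],[0.0002,-0.0004,0,0,0,0],[0.0004,-0.0008,0,0,0,0],[0.0004,-0.0008,0,0,0,0],[0.0006,-0.0012,0,0,0,0],[0.0006,-0.0012,0,0,0,0],[0.0007,-0.0016,0,0,0,0],[0.0007,-0.0016,0,0,0,0]]' >/dev/null && python3 chk.py && python3 -m handwheel '[[0.0002,-0.0004,0,0,0,0],[0.0002,-0.0004,0,0,0,0],[0.0004,-0.0008,0,0,0,0],[0.0004,-0.0008,0,0,0,0],[0.0006,-0.0012,0,0,0,0],[0.0006,-0.0012,0,0,0,0],[0.0008,-0.0015,0,0,0,0],[0.0008,-0.0015,0,0,0,0]]' >/dev/null && python3 chk.py && python3 -m handwheel '[[0.0002,-0.0004,0,0,0,0],[0.0002,-0.0004,0,0,0,0],[0.0004,-0.0008,0,0,0,0],[0.0004,-0.0008,0,0,0,0],[0.0007,-0.0011,0,0,0,0],[0.0007,-0.0011,0,0,0,0],[0.0009,-0.0015,0,0,0,0],[0.0009,-0.0015,0,0,0,0]]' >/dev/null && python3 chk.py
```

```text
21.03 phi 198.0 res 1.3 [-0.6  1.2 -0.4] [0.4878 0.0924 0.1765] 30
21.7 phi 201.0 res 0.4 [0.5 0.7 0.2] [0.4884 0.0908 0.1765] 30
22.37 phi 203.8 res 1.7 [ 0.1  1.9 -0.8] [0.489  0.0893 0.1765] 30
23.03 phi 207.0 res 1.1 [-0.3  1.1 -0.5] [0.4898 0.0876 0.1765] 30
23.7 phi 209.9 res 1.4 [-0.6  1.3 -2. ] [0.4906 0.0861 0.1765] 30
24.37 phi 213.0 res -0.0 [ 0.3  0.2 -0.7] [0.4915 0.0846 0.1765] 30
```

```bash
python3 -m handwheel '[[0.0002,-0.0004,0,0,0,0],[0.0002,-0.0004,0,0,0,0],[0.0005,-0.0007,0,0,0,0],[0.0005,-0.0007,0,0,0,0],[0.0007,-0.0011,0,0,0,0],[0.0007,-0.0011,0,0,0,0],[0.001,-0.0014,0,0,0,0],[0.001,-0.0014,0,0,0,0]]' >/dev/null && python3 chk.py && python3 -m handwheel '[[0.0003,-0.0003,0,0,0,0],[0.0003,-0.0003,0,0,0,0],[0.0005,-0.0007,0,0,0,0],[0.0005,-0.0007,0,0,0,0],[0.0008,-0.001,0,0,0,0],[0.0008,-0.001,0,0,0,0],[0.001,-0.0014,0,0,0,0],[0.001,-0.0014,0,0,0,0]]' >/dev/null && python3 chk.py && python3 -m handwheel '[[0.0003,-0.0003,0,0,0,0],[0.0003,-0.0003,0,0,0,0],[0.0006,-0.0007,0,0,0,0],[0.0006,-0.0007,0,0,0,0],[0.0008,-0.001,0,0,0,0],[0.0008,-0.001,0,0,0,0],[0.0011,-0.0013,0,0,0,0],[0.0011,-0.0013,0,0,0,0]]' >/dev/null && python3 chk.py && python3 -m handwheel '[[0.0003,-0.0003,0,0,0,0],[0.0003,-0.0003,0,0,0,0],[0.0006,-0.0006,0,0,0,0],[0.0006,-0.0006,0,0,0,0],[0.0009,-0.0009,0,0,0,0],[0.0009,-0.0009,0,0,0,0],[0.0012,-0.0013,0,0,0,0],[0.0012,-0.0013,0,0,0,0]]' >/dev/null && python3 chk.py && python3 -m handwheel '[[0.0003,-0.0003,0,0,0,0],[0.0003,-0.0003,0,0,0,0],[0.0006,-0.0006,0,0,0,0],[0.0006,-0.0006,0,0,0,0],[0.0009,-0.0009,0,0,0,0],[0.0009,-0.0009,0,0,0,0],[0.0013,-0.0012,0,0,0,0],[0.0013,-0.0012,0,0,0,0]]' >/dev/null && python3 chk.py && python3 -m handwheel '[[0.0003,-0.0003,0,0,0,0],[0.0003,-0.0003,0,0,0,0],[0.0007,-0.0006,0,0,0,0],[0.0007,-0.0006,0,0,0,0],[0.001,-0.0008,0,0,0,0],[0.001,-0.0008,0,0,0,0],[0.0013,-0.0011,0,0,0,0],[0.0013,-0.0011,0,0,0,0]]' >/dev/null && python3 chk.py
```

```text
25.03 phi 215.7 res 1.0 [-0.9  0.6 -1.2] [0.4924 0.0833 0.1766] 30
25.7 phi 219.0 res -1.8 [ 1.6 -1.  -1.2] [0.4936 0.0818 0.1766] 30
26.37 phi 221.4 res -0.2 [ 0.5  0.3 -1.4] [0.4945 0.0807 0.1765] 30
27.03 phi 224.9 res -0.0 [ 0.7  0.6 -2.1] [0.4959 0.0792 0.1765] 30
27.7 phi 227.2 res 1.3 [ 0.5  2.5 -1.1] [0.4968 0.0783 0.1765] 30
28.37 phi 229.2 res 4.9 [-1.6  5.7  0.5] [0.4976 0.0774 0.1764] 30
```

```bash
python3 - <<'E'
from h import *
p,d=cams.capture("top")
for r in models.tip_of("bolt","top")[:2]: print(r["conf"],r["position"],ray("top",r["position"],z=.134))
q=cv2.imread("pics/top0.png");x=np.hstack([q[220:280,300:400],p[220:280,300:400]]);cv2.imwrite("pics/b3.png",cv2.resize(x,None,fx=4,fy=4,interpolation=cv2.INTER_CUBIC))
E
python3 chk.py
```

```text
0.41 [337.0, 245.3] [0.54920639 0.01963582 0.134     ]
28.47 phi 229.2 res 4.1 [-1.4  4.6  0.9] [0.4976 0.0774 0.1765] 30
```

View pics/b3.png

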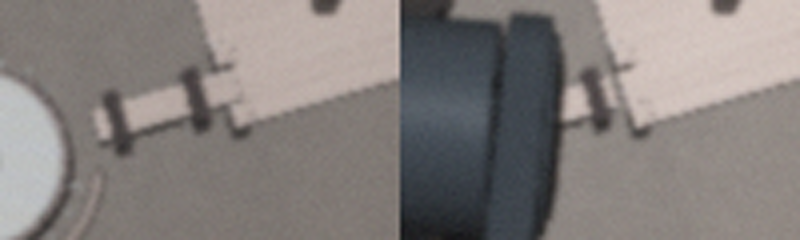

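```bash
python3 -m handwheel '[[0,0,0,0,0,0],[0,0,0,0,0,0],[0,0,0,0,0,0],[0,0,0,0,0,0],[0,0,0.02,0,0,0],[0,0,0.04,0,0,0],[0,0,0.06,0,0,0],[0,0,0.065,0,0,0]]' 0 && python3 -m handwheel '[[0.02,-0.025,0,0,0,0],[0.04,-0.05,0,0,0,0],[0.06,-0.075,0,0,0,0],[0.08,-0.1,0,0,0,0],[0.1,-0.12,0,0,0,0],[0.11,-0.135,0,0,0,0],[0.1155,-0.1415,0,0,0,0],[0.1155,-0.1415,0,0,0,0]]'; python3 - <<'E'
from h import *
for n in("top","scene"):
    p,d=cams.capture(n);cv2.imwrite(f"pics/{n}4.png",p)
    for q,z in(("hatch_post",.153),("crank_peg",.166),("bolt",.134)):
        for r in models.tip_of(q,n)[:1]: print(n,q,r["conf"],r["position"],ray(n,r["position"],z=z).round(4))
for n,px in(("top",(383,209)),("scene",(272,233))): print(ray(n,px,z=.153).round(4))
p=cv2.imread("pics/scene4.png")[120:320,220:440];cv2.imwrite("pics/s4.png",cv2.resize(p,None,fx=3,fy=3,interpolation=cv2.INTER_CUBIC))
E
```

```text
time_s: 29.13
position: [0.5006, 0.0765, 0.2444]
tcp_rot: [[-0.295, 0.956, 0.007], [0.956, 0.295, -0.001], [-0.003, 0.006, -1.0]]
force: [0.3, -0.0, 0.7]
opening: 0.492
grasp_force: 0.0
time_s: 29.8
position: [0.6147, -0.0663, 0.2406]
tcp_rot: [[-0.293, 0.956, 0.0], [0.956, 0.293, -0.001], [-0.001, -0.0, -1.0]]
force: [-0.4, 0.4, 0.7]
opening: 0.497
grasp_force: 0.0
top hatch_post 0.23 [483.2, 248.9] [ 0.5423 -0.2601  0.153 ]
top crank_peg 0.79 [301.7, 270.4] [0.4966 0.0857 0.166 ]
top bolt 0.63 [337.9, 247.1] [0.5457 0.0178 0.134 ]
scene hatch_post 0.62 [272.7, 232.1] [ 0.6057 -0.0686  0.153 ]
scene bolt 0.67 [331.1, 235.5] [0.5426 0.0272 0.134 ]
[ 0.6183 -0.0688  0.153 ]
[ 0.6083 -0.0685  0.153 ]
```

View pics/s4.png

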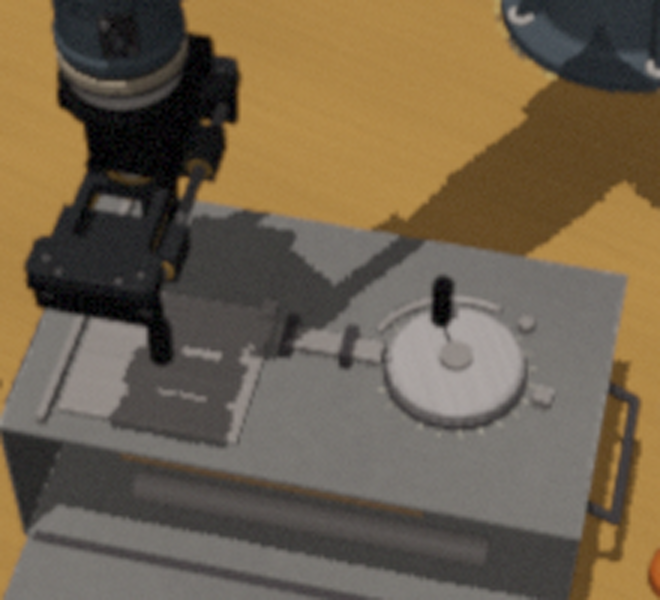

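```bash
python3 - <<'E'
from h import *
print(ray("scene",(273.9,238.4),z=.135),ray("scene",(272.5,225.3),z=.171))
q=cv2.imread("pics/top0.png");
m=(cv2.cvtColor(q,cv2.COLOR_BGR2GRAY)[200:230,370:400]<60);v,u=np.nonzero(m);print(u.min()+370,u.max()+370,v.min()+200,v.max()+200)
pts=np.c_[u+370,v+200]
o=pts[v<=v.min()+3].mean(0);b=pts[v>=v.max()-3].mean(0);print(o,b,ray("top",(o[0],o[1]+2),z=.171),ray("top",pts.mean(0),z=.153))
c=cams.calibration("scene");X=np.array([.6147,-.0663,.215]);y=np.array(c["mtx"])@(np.array(c["R"])@X+np.array(c["t"]).ravel());print("tip px scene",y[:2]/y[2])
E
```

```text
[ 0.60654012 -0.06683825  0.135     ] [ 0.60306526 -0.06914029  0.171     ]
379 385 210 219
[382.61904762 211.66666667] [381.45 217.25] [ 0.60572922 -0.0665903   0.171     ] [ 0.60768696 -0.06676642  0.153     ]
tip px scene [268.52451668 215.22089539]
```

```bash
python3 -m handwheel '[[-0.008,-0.001,0,0,0,0],[-0.008,-0.001,0,0,0,0],[-0.008,-0.001,-0.02,0,0,0],[-0.008,-0.001,-0.04,0,0,0],[-0.008,-0.001,-0.06,0,0,0],[-0.008,-0.001,-0.071,0,0,0],[-0.008,-0.001,-0.071,0,0,0],[-0.008,-0.001,-0.071,0,0,0]]' && python3 -m handwheel '[[0,0,0,0,0,0],[0,0,0,0,0,0],[0,0,0,0,0,0],[0,0,0,0,0,0],[0,0,0,0,0,0],[0,0,0,0,0,0],[0,0,0,0,0,0],[0,0,0,0,0,0]]' -1
```

```text
time_s: 30.87
position: [0.6056, -0.0655, 0.1703]
tcp_rot: [[-0.294, 0.956, -0.001], [0.956, 0.294, 0.0], [0.001, -0.001, -1.0]]
force: [-0.6, -1.0, 2.0]
opening: 0.497
grasp_force: 0.0
time_s: 31.53
position: [0.6065, -0.0655, 0.1712]
tcp_rot: [[-0.295, 0.956, 0.002], [0.956, 0.295, -0.0], [-0.001, 0.002, -1.0]]
force: [1.7, 0.6, 2.8]
opening: 0.174
grasp_force: 30.0
```

```bash
python3 -m handwheel '[[-0.001,-0.0003,0,0,0,0],[-0.002,-0.0006,0,0,0,0],[-0.003,-0.0009,0,0,0,0],[-0.0035,-0.0011,0,0,0,0],[-0.004,-0.0012,0,0,0,0],[-0.0045,-0.0014,0,0,0,0],[-0.005,-0.0015,0,0,0,0],[-0.005,-0.0015,0,0,0,0]]'
```

```text
time_s: 32.2
position: [0.6013, -0.0671, 0.1711]
tcp_rot: [[-0.294, 0.956, 0.001], [0.956, 0.294, -0.0], [-0.001, 0.001, -1.0]]
force: [2.9, 1.9, 5.4]
opening: 0.173
grasp_force: 30.0
```

```bash
python3 -m handwheel '[[-0.006,-0.0018,0,0,0,0],[-0.013,-0.004,0,0,0,0],[-0.02,-0.0061,0,0,0,0],[-0.027,-0.0083,0,0,0,0],[-0.034,-0.0105,0,0,0,0],[-0.041,-0.0126,0,0,0,0],[-0.048,-0.0148,0,0,0,0],[-0.052,-0.016,0,0,0,0]]' && python3 -m handwheel '[[-0.002,-0.0006,0,0,0,0],[-0.004,-0.0012,0,0,0,0],[-0.006,-0.0018,0,0,0,0],[-0.007,-0.0022,0,0,0,0],[-0.008,-0.0025,0,0,0,0],[-0.009,-0.0028,0,0,0,0],[-0.0095,-0.0029,0,0,0,0],[-0.0095,-0.0029,0,0,0,0]]'
```

```text
time_s: 32.87
position: [0.5485, -0.0833, 0.1711]
tcp_rot: [[-0.294, 0.956, 0.001], [0.956, 0.294, -0.0], [-0.001, 0.001, -1.0]]
force: [2.6, 2.2, 6.2]
opening: 0.177
grasp_force: 30.0
time_s: 33.53
position: [0.5403, -0.0858, 0.1712]
tcp_rot: [[-0.294, 0.956, 0.003], [0.956, 0.294, 0.0], [-0.001, 0.003, -1.0]]
force: [4.8, 3.1, 6.3]
opening: 0.174
grasp_force: 30.0
```

```bash
python3 -m handwheel '[[-0.0004,-0.0001,0,0,0,0],[-0.0008,-0.0002,0,0,0,0],[-0.0012,-0.0004,0,0,0,0],[-0.0015,-0.0005,0,0,0,0],[-0.0015,-0.0005,0,0,0,0],[-0.0015,-0.0005,0,0,0,0],[-0.0015,-0.0005,0,0,0,0],[-0.0015,-0.0005,0,0,0,0]]'
```

```text
time_s: 34.2
position: [0.5402, -0.0859, 0.1711]
tcp_rot: [[-0.293, 0.956, 0.006], [0.956, 0.293, 0.001], [-0.001, 0.006, -1.0]]
force: [6.8, 4.9, 1.9]
opening: 0.174
grasp_force: 30.0
```

```bash
python3 -m handwheel '[[0,0,0,0,0,0],[0,0,0,0,0,0],[0,0,0,0,0,0],[0,0,0,0,0,0],[0,0,0,0,0,0],[0,0,0.02,0,0,0],[0,0,0.05,0,0,0],[0,0,0.08,0,0,0]]' 0 && python3 -m handwheel '[[0,0,0.03,0,0,0],[0,-0.03,0.04,0,0,0],[0,-0.06,0.05,0,0,0],[0,-0.1,0.06,0,0,0],[0,-0.14,0.06,0,0,0],[0,-0.17,0.06,0,0,0],[0,-0.18,0.06,0,0,0],[0,-0.18,0.06,0,0,0]]'; python3 - <<'E'
from h import *
p,d=cams.capture("scene");x=p[160:400,170:500];cv2.imwrite("pics/s5.png",cv2.resize(x,None,fx=2.4,fy=2.4,interpolation=cv2.INTER_CUBIC))
E
```

```text
time_s: 34.87
position: [0.5362, -0.0863, 0.25]
tcp_rot: [[-0.294, 0.956, -0.005], [0.956, 0.294, 0.001], [0.003, -0.004, -1.0]]
force: [0.6, -0.8, 0.2]
opening: 0.496
grasp_force: 0.0
time_s: 35.53
position: [0.537, -0.2691, 0.3097]
tcp_rot: [[-0.291, 0.957, -0.001], [0.957, 0.291, 0.0], [0.0, -0.001, -1.0]]
force: [-0.6, 0.4, -0.1]
opening: 0.501
grasp_force: 0.0
```

View pics/s5.png

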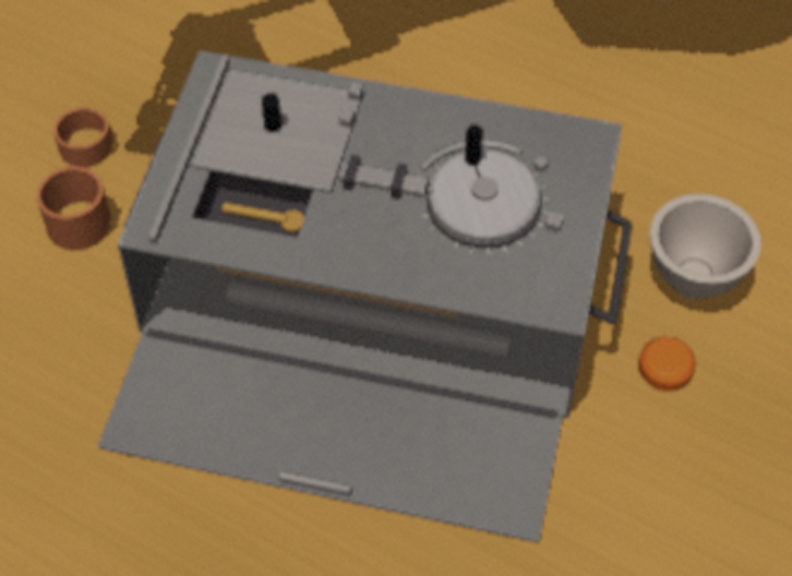

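The picture shows the hatch fully open, with a key visible in the opening at about (265,215). The bolt is drawn back at (390,180), and the rings, mortar and cap are untouched.

```bash
python3 -c "
from rig import bot
print(bot.hand_in())"
```

```text
the job is handed in; nothing more can be done
None
```

The combination worked: the bolt snapped back with the peg on the rib, the hatch is slid open to its stop, the things around the toolbox look untouched in the last picture, and the job was handed in at about 36 s.

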